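# Wedge the rocking measuring plate until it stands firm

### The job

The dark measuring plate on the bench rocks, because the foot under its yellow cap is too short. Push the loose wooden wedge along the bench, thin end first, under that foot, until the plate no longer rocks: test it by pressing firmly down on the yellow cap with your fingertips, and push the wedge in further if the corner still gives. Only push and press, do not pick anything up; leave the plate level and where it stands with the wedge under its foot, and leave the other things alone.

Things in the scene. Friction and masses are not known exactly. Their poses are not given: they have to be found in the camera images.
- plate: Loose dark measuring plate, 160 (x) x 130 (y) mm, slab 30 to 60 mm above the bench, about 3.5 kg; gauge stand (203 mm high) on its +x +y corner. Origin: its centre at bench level; z up; x roughly away from the robot. Feet at x = +-60, y = +-45 mm: three steel ones, 30 mm long with pointed ends; the brass one at (-60, -45) is too short: 4 to 6 N on the yellow cap tips the plate until that foot meets the bench.
- short_foot (a point): Point on the axis of the short brass foot (radius 13 mm), at bench level while the plate is level; 20 mm in from the plate's front (-x) edge, 20 mm in from its right (-y) edge. The foot's flat underside hangs 7 to 12 mm above the bench, unknown in each run.
- press_cap: Yellow round cap, radius 18 mm, 3 mm thick, fixed on the plate right above the short foot. Origin: centre of its underside, 60 mm above the bench. A firm test press is more than 8 N (10 to 15 N is good) for half a second.
- cap_top (a point): Centre of the top face of the yellow cap, 63 mm above the bench while the plate is level; it sinks by 5 to 11 mm when the unsupported plate rocks.
- wedge: Loose pale wooden wedge lying flat, 80 (x) x 45 (y) mm, 0.08 kg. Origin: centre of its underside. +x points to the thin end (3 mm thick, x = +40); the thick end (20 mm, upright flat face) is at x = -40; top slopes evenly. It starts right of the plate, passes freely below the slab; only the short foot stops it: pushing then takes over 5 N instead of 1 N; far more would lift or shift the plate.
- wedge_back (a point): Centre of the wedge's thick end face, 10 mm above the bench: the place to push.
- spare_punch: Bystander: steel punch standing, 40 mm wide, 64 mm high; origin centre of its underside.
- bush_1: Bystander: dark turned bush, 34 mm wide, 13 mm high; origin centre of its underside.
- bush_2: Bystander: light turned bush, 30 mm wide, 10 mm high; origin centre of its underside.
- bush_4: Bystander: dark turned bush, 28 mm wide, 16 mm high; origin centre of its underside.

How it is judged:
By the outcome, as a careful person would: the job done as asked, in the order asked, and still so for the second after the job is handed in, with the robot touching nothing.
It also fails if it takes over 54 s, if anything falls off the work surface, if the arm or the gripper's body presses on something with over 40 N, if the wrist force passes 120 N, or if a joint passes its speed limit or range.

### The arm

A 6-joint arm with a two-finger parallel gripper is mounted at the origin on a cart in front of the work surface, level with it; the furniture and walls round the work are solid. World frame = base frame: x ahead of the robot, y to its left, z up, the work surface at z = 0. Lengths are in mm, angles in rad, forces in N, time in s.
With the tool pointing down it reaches from about 325 to 775 mm from the base axis. Payload 5.5 kg.
Tool frame: the origin (TCP) lies on the front face of the gripper's body, between the roots of the fingers; the fingertips stand 73 mm ahead of it and the grasp point (between the pads) lies 54 mm ahead of it; z points along the fingers, y is the direction in which the jaws open and shut (so a half turn about z gives the same grasp; the last joint's range is limited). The gripper opens to 85 mm and grips with 20 to 120 N. Pads are 22 mm wide; open, the fingers measure 114 mm over their backs; the gripper's body (76 mm by 85 mm) begins 54 mm behind the grasp point. The pads swing forward as they close: fully open they stand 13 mm farther back than shut.
Start: joints at [-1.157, 0.091, 1.231, -0, 1.82, -0.057], TCP at [272.162, -534.738, 303.875] pointing down, gripper open.
Joint ranges: [-2.87, 2.87], [-0.86, 2.18], [0.17, 2.46], [-1.51, 4.65], [0.06, 2.69], [-2.65, 2.65]. Speed limits (rad/s): [2.57, 2.57, 3.01, 3.14, 3.14, 3.14].

### API

Orientations are given as a unit quaternion [w, x, y, z].
In Python, from rig import ctrl gives the robot as it stands. The module is installed in compiled form; this text tells all that it offers.
- The arm moves only by the tool carry_out, never from a script. Its argument "series" is a list of rows, each a list of 6 numbers: the shift along the tool's x, y, z in mm, then the turn, a rotation vector about the tool's x, y, z in units of 6 degrees (1.0 is 6 degrees). A call has 1 to 20 rows; each row shifts and turns the commanded pose from where the row before left it, along the tool's axes as they then stand; what a row does not reach is not made up. A row lasts 1/10 s, in which the tool goes at most 50 mm and 8.59 degrees, less where a joint would pass 70% of its speed; a pose out of reach is approached as far as the arm can. A call with a gripper value outside its range is refused whole. "gripper" is the closure in counts, from 0 (fully open) to 255 (shut), set as the call begins (left out, the last holds). The fingers move at their own pace and stop on an object; the grip force is fixed at half the most. Time passes only in rows, so rows that do not move let the fingers close. It gives the time, the measured TCP pose, the force and the opening at its end, in the units of the state.
- ctrl.sense(): the state, without advancing time (a new reading comes with each control period).
- ctrl.get_image(name): name is "scene" or "side" or "wrist"; returns (picture, depth): 384x512x3 uint8, red, green, blue; 384x512 float32, mm along the optical axis (not along the pixel's ray), 0 where there is no reading.
- ctrl.get_calibration(name): a dict with "mtx" (3x3 intrinsics, pixels), "view" (4x4, takes a point from world to camera coordinates); the wrist camera has in their place "mount" (4x4, takes a point from camera to tool coordinates, whose origin is the TCP and whose axes are the flange's). Camera axes: x right, y down, z forward; pixel columns grow to the right and rows downward; lengths in mm; the calibration is good to about 2 mm. A picture is of the moment at which its call begins: read the wrist's pose just before it. get_calibration takes no time and is no camera call.
- ctrl.finish_job(): hands the job in, once; it reports no verdict.
The state is a dict: "clock": time; "q": joint angles; "joint_velocities": joint speeds; "joint_torque": joint torques, N m; "tcp_pos": TCP position; "orientation": TCP orientation; "force": force on the tool from outside, world axes, zero at the start; "wrist_torque": the same for the moment, N m; "opening": opening from 0.0 (shut) to 1.0 (fully open).
Only numpy, scipy, OpenCV 4.12 (cv2) and the standard library are available. Lean on these libraries where they do the work, as an engineer would, in place of code of your own. Each camera call takes 0.05 s, during which the arm holds its last target. There are 200 camera calls.

## Working session

There is one attempt and no reset: what is moved stays moved. The work goes in short steps, Python scripts to look and compute and a tool call to move; the robot and the scene stay as the last step left them, time stands still between calls to the robot, and variables do not carry over. Pictures are saved under pics/ and viewed, about 8 in all and at most 12, crops included, and the job is handed in when it is done.

Besides the shell and the picture viewer there is one more tool, called as a command line: name --pt "numbers of a row" for each row, then --argument value for the rest. carry_out: Moves the arm, as the interface text tells. Its arguments: {"type":"object","properties":{"series":{"type":"array","items":{"type":"array","items":{"type":"number"}}},"gripper":{"type":"number"}},"required":["series"]}

```bash
mkdir -p pics; cat > h.py <<'E'
import numpy as np, cv2
from rig import ctrl
from scipy.spatial.transform import Rotation as R
def snap(n,f):
    s=ctrl.sense(); p,d=ctrl.get_image(n); c=ctrl.get_calibration(n)
    K=np.array(c['mtx'])
    if n=='wrist':
        q=s['orientation']; T=np.eye(4); T[:3,:3]=R.from_quat([q[1],q[2],q[3],q[0]]).as_matrix(); T[:3,3]=s['tcp_pos']
        C=T@np.array(c['mount'])
    else: C=np.linalg.inv(np.array(c['view']))
    np.savez(f'pics/{f}.npz',p=p,d=d,K=K,C=C)
    cv2.imwrite(f'pics/{f}.png',p[...,::-1]); return p,d,K,C
def load(f):
    z=np.load(f'pics/{f}.npz'); return z['p'],z['d'],z['K'],z['C']
def ray(uv,K,C,z):
    uv=np.atleast_2d(uv).astype(float); r=np.c_[uv,np.ones(len(uv))]@np.linalg.inv(K).T@C[:3,:3].T
    o=C[:3,3]; return o+r*((z-o[2])/r[:,2])[:,None]
def cloud(d,K,C):
    v,u=np.mgrid[:d.shape[0],:d.shape[1]]; P=np.stack([u,v,np.ones_like(u)],-1)@np.linalg.inv(K).T*d[...,None]
    return P@C[:3,:3].T+C[:3,3]
E
python3 - <<'E'
from h import *
a=snap('scene','a');b=snap('side','b')
cv2.imwrite('pics/ab.png',cv2.resize(np.hstack([a[0],b[0]])[...,::-1],(800,300)))
s=ctrl.sense();print(s['orientation'],s['force'],s['clock'])
for x in(a,b): print(x[3].round(2))
E
```

```text
[-8.76282564e-04  9.72417017e-01  2.33247405e-01 -1.61348851e-04] [ 0.56911892  0.57167525 -0.55656897] 0.1
[[ 7.8000e-01 -4.1000e-01  4.8000e-01  1.9800e+00]
 [-6.2000e-01 -5.2000e-01  5.8000e-01 -7.8968e+02]
 [ 1.0000e-02 -7.5000e-01 -6.6000e-01  6.3626e+02]
 [ 0.0000e+00  0.0000e+00  0.0000e+00  1.0000e+00]]
[[-9.8000e-01  1.4000e-01 -1.0000e-01  4.7367e+02]
 [ 1.7000e-01  8.1000e-01 -5.6000e-01  1.9411e+02]
 [-0.0000e+00 -5.7000e-01 -8.2000e-01  7.9243e+02]
 [ 0.0000e+00  0.0000e+00  0.0000e+00  1.0000e+00]]
```

View pics/a.png

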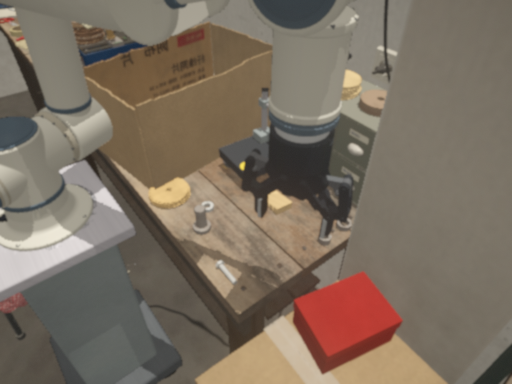

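View pics/b.png

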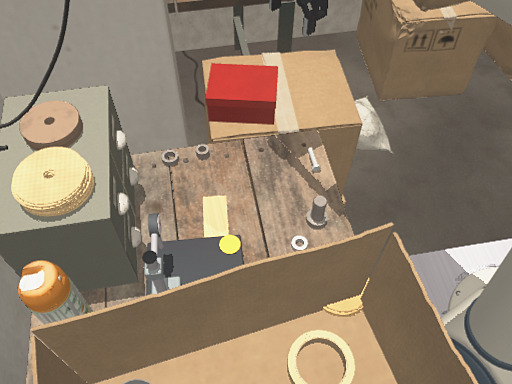

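The side view shows the yellow cap at (230,244), the wedge at (215,215), the punch at (317,212) and the bushes at (300,242), (170,157) and (202,151). The box is on the +y side.

```bash
python3 - <<'E'
from h import *
p,d,K,C=load('b'); X=cloud(d,K,C)
hsv=cv2.cvtColor(p,cv2.COLOR_RGB2HSV)
def comp(m,box,z,name):
    mm=np.zeros(m.shape,np.uint8);u0,v0,u1,v1=box;mm[v0:v1,u0:u1]=m[v0:v1,u0:u1]
    n,l,st,ce=cv2.connectedComponentsWithStats(mm); k=1+st[1:,4].argmax()
    c=max(cv2.findContours((l==k).astype(np.uint8),0,1)[0],key=cv2.contourArea)
    print(name,st[k],ce[k].round(1),ray(ce[k],K,C,z).round(1)[0],'depth',np.median(X[l==k],0).round(1)); return l==k,c
print(hsv[244,230],hsv[215,215],hsv[225,215],hsv[250,200])
m,c=comp((hsv[...,1]>150)&(hsv[...,2]>120)&(abs(hsv[...,0].astype(int)-28)<5),(215,230,250,258),63,'cap')
w,c=comp((hsv[...,2]>185)&(hsv[...,1]>40),(195,185,240,237),10,'wedge')
q=cv2.approxPolyDP(c,3,True)[:,0]
for u,v in q: print(u,v,'depth',X[v,u].round(1),'z0',ray([u,v],K,C,0)[0].round(1))
ww=X[cv2.erode(w.astype(np.uint8),np.ones((3,3)))>0]
A=np.c_[ww[:,:2],np.ones(len(ww))];print('wedge plane',np.linalg.lstsq(A,ww[:,2],rcond=None)[0].round(4))
# plate top
s=(X[...,2]>50)&(X[...,2]<66)&(hsv[...,2]<110);s[:,:140]=0;s[:220]=0;s[:,260:]=0
P=X[s];H=cv2.minAreaRect(P[:,:2].astype(np.float32));print('plate',H,cv2.boxPoints(H).round(1).tolist(),np.median(P[:,2]))
for n,(u,v) in dict(punch=(319,203),b2=(300,242),b1=(170,157),b4=(202,151)).items(): print(n,ray([u,v],K,C,64 if n=='punch' else 10)[0].round(1))
print('boxrim',X[240,375].round(0),X[290,200].round(0),X[255,135].round(0),X[200,130].round(0))
o=cv2.resize(p[130:300,130:350],None,fx=3.5,fy=3.5,interpolation=2)
cv2.imwrite('pics/bc.png',o[...,::-1])
E
```

```text
[ 30 134 247] [ 26  68 247] [ 24  79 246] [120   5  97]
cap [227 253   5   1   5] [229. 253.] [ 442.9 -186.1   63. ] depth [ 442.9 -186.3   62.1]
wedge [ 198  185   42   52 1302] [217.5 212.2] [ 449.1 -303.    10. ] depth [ 449.2 -303.5    8.7]
215 185 depth [ 444.8 -374.5   -1.4] z0 [ 444.9 -373.5    0. ]
217 195 depth [ 444.2 -349.5   -0.9] z0 [ 444.2 -348.9    0. ]
202 197 depth [ 473.8 -349.4   -0. ] z0 [ 473.8 -349.4    0. ]
203 230 depth [ 480.9 -276.1   -1.8] z0 [ 480.9 -275.     0. ]
198 232 depth [ 490.6 -274.2   -3. ] z0 [ 490.6 -272.4    0. ]
203 230 depth [ 480.9 -276.1   -1.8] z0 [ 480.9 -275.     0. ]
204 236 depth [ 480.5 -259.2    4.8] z0 [ 480.6 -262.     0. ]
235 236 depth [ 427.8 -217.7   60.6] z0 [ 424.  -251.8    0. ]
228 233 depth [ 435.8 -260.9   -0.7] z0 [ 435.8 -260.4    0. ]
225 206 depth [ 433.3 -310.6   15.6] z0 [ 432.5 -320.7    0. ]
231 201 depth [ 419.3 -330.6   -0.7] z0 [ 419.4 -330.1    0. ]
236 206 depth [ 411.4 -318.8   -2.8] z0 [ 411.6 -317.     0. ]
239 199 depth [ 402.9 -334.7   -4. ] z0 [ 403.3 -332.     0. ]
231 193 depth [ 416.3 -350.1   -1.9]
[... 151 characters left out ...]
]
232 189 depth [ 4.130e+02 -3.581e+02 -2.000e-01] z0 [ 413.  -357.9    0. ]
228 192 depth [ 421.9 -351.9    0.5] z0 [ 421.9 -352.2    0. ]
226 185 depth [ 4.233e+02 -3.698e+02 -2.000e-01] z0 [ 423.3 -369.6    0. ]
wedge plane [ 1.502e-01 -6.330e-02 -7.670e+01]
plate ((509.3090515136719, -111.4782485961914), (234.2136688232422, 159.40940856933594), 83.8896255493164) [[417.6000061035156, -219.39999389648438], [576.0999755859375, -236.39999389648438], [601.0, -3.5], [442.5, 13.399999618530273]] 59.70054040242877
punch [ 270. -256.   64.]
b2 [ 310.3 -213.2   10. ]
b1 [ 526.4 -452.3   10. ]
b4 [ 460.  -456.5   10. ]
boxrim [255. -89. 220.] [493. -60. 219.] [ 606. -236.   17.] [ 604. -330.   52.]
```

View pics/bc.png

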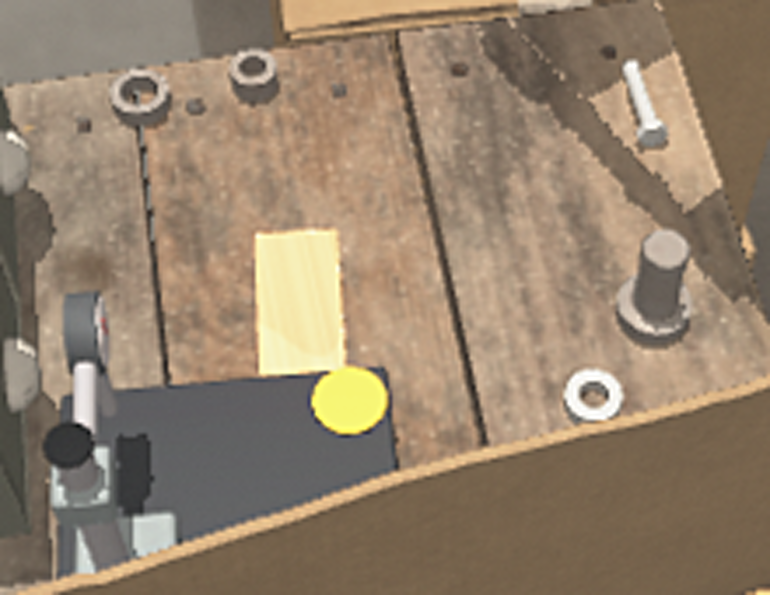

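```bash
python3 - <<'E'
from h import *
p,d,K,C=load('b'); X=cloud(d,K,C)
hsv=cv2.cvtColor(p,cv2.COLOR_RGB2HSV).astype(int)
def big(m,box):
    mm=np.zeros(m.shape,np.uint8);u0,v0,u1,v1=box;mm[v0:v1,u0:u1]=m[v0:v1,u0:u1]
    n,l,st,ce=cv2.connectedComponentsWithStats(mm); k=1+st[1:,4].argmax();print(st[k]);return l==k,ce[k]
m,c=big((p[...,0]>180)&(p[...,2]<150)&(hsv[...,1]>110),(212,228,250,262));print('cap',ray(c,K,C,63).round(1),np.median(X[m],0).round(1))
w,c=big((p[...,0]>205)&(p[...,2]>130),(195,185,240,237))
P=X[w];P=P[abs(P[:,2]-10)<15];print('n',len(P))
A=np.c_[P[:,:2],np.ones(len(P))];print('plane',np.linalg.lstsq(A,P[:,2],rcond=None)[0].round(4))
H=cv2.minAreaRect(P[:,:2].astype(np.float32));print(H,cv2.boxPoints(H).round(1).tolist(), P[:,2].min(),P[:,2].max())
f=lambda u,v,z:ray([u/3.5+130-.4,v/3.5+130-.4],K,C,z)[0].round(1)
print('back',f(255,232,20),f(338,230,20),'front',f(258,375,4),f(346,365,4))
print('plate corner -x-y',f(387,367,60),'edge -y',f(250,378,60),f(180,383,60),'edge -x',f(396,465,60))
E
```

```text
[219 234  22  20 328]
cap [[ 439.5 -203.1   63. ]] [ 439.4 -203.3   62.7]
[ 202  195   27   42 1001]
n 1001
plane [ 1.00000e-03 -1.74100e-01 -4.11533e+01]
((454.43792724609375, -303.6172790527344), (95.85040283203125, 47.60179901123047), 84.66480255126953) [[426.29998779296875, -349.1000061035156], [473.70001220703125, -353.5], [482.6000061035156, -258.1000061035156], [435.20001220703125, -253.6999969482422]] -4.037624987909567 22.722440661873634
back [ 472.6 -338.1   20. ] [ 427.8 -331.4   20. ] front [ 482.  -258.3    4. ] [ 435.4 -256.1    4. ]
plate corner -x-y [ 418.5 -219.5   60. ] edge -y [ 485.4 -225.2   60. ] [ 519.4 -228.4   60. ] edge -x [ 423.  -166.3   60. ]
```

carry_out --pt "0 0 0 0 0 -1.1667" --pt "0 0 0 0 0 -1.1667" --pt "0 0 0 0 0 -1.1667" --pt "0 0 0 0 0 -1.1667" --pt "0 0 0 0 0 -1.1667" --pt "0 0 0 0 0 -1.1667" --pt "0 0 0 0 0 -1.1667" --pt "0 0 0 0 0 -1.1667" --pt "32 25 0 0 0 0" --pt "32 25 0 0 0 0" --pt "32 25 0 0 0 0" --pt "32 25 0 0 0 0" --pt "32 25 0 0 0 0" --pt "32 25 0 0 0 0" --pt "0 0 40 0 0 0" --pt "0 0 40 0 0 0" --pt "0 0 0 0 0 0" --pt "0 0 0 0 0 0" --pt "0 0 0 0 0 0" --gripper 210

```text
clock: 2.0
tcp_pos: [444.9, -363.3, 226.8]
orientation: [0.002, 0.749, 0.662, 0.0]
force: [0.1, 0.4, 0.5]
opening: 0.177
```

```bash
cat >> h.py <<'E'
def st():
    s=ctrl.sense();q=s['orientation'];M=R.from_quat([q[1],q[2],q[3],q[0]]).as_matrix()
    print('t',round(s['clock'],2),'tcp',np.round(s['tcp_pos'],1),'xhead',np.degrees(np.arctan2(M[1,0],M[0,0])).round(2),'z',M[:,2].round(3),'F',np.round(s['force'],2),'op',round(s['opening'],3))
E
python3 - <<'E'
from h import *
st();snap('wrist','w1')
E
```

```text
t 2.0 tcp [ 444.9 -363.3  226.8] xhead 82.94 z [ 0.003 -0.003 -1.   ] F [0.12 0.36 0.49] op 0.177
```

View pics/w1.png

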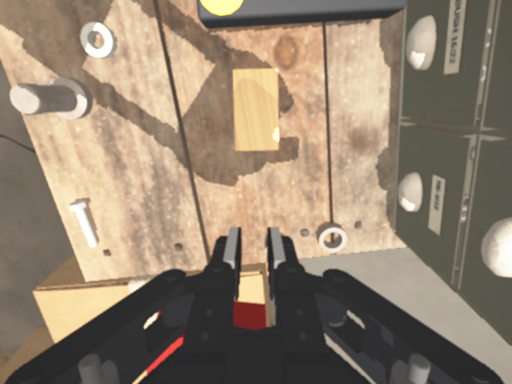

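The wrist view shows the wedge at u 234–280, v 68–151, the plate edge and cap at the top, and a clear space behind the wedge.

```bash
python3 - <<'E'
from h import *
p,d,K,C=load('w1'); X=cloud(d,K,C);print('cam',C[:3,3].round(0))
m=np.zeros(d.shape,np.uint8);s=(p[...,0]>175)&(p[...,2]<p[...,0]*.8)&(p[...,2]>80);m[55:165,220:295]=s[55:165,220:295]
n,l,t,ce=cv2.connectedComponentsWithStats(m);k=1+t[1:,4].argmax();print(t[k])
c=max(cv2.findContours((l==k).astype(np.uint8),0,1)[0],key=cv2.contourArea)
H=cv2.boxPoints(cv2.minAreaRect(c));print(H.round(1).tolist())
for u,v in H: print(u,v,ray([u,v],K,C,20 if v>110 else 3)[0].round(1))
P=X[l==k];print('z',np.percentile(P[:,2],[2,50,98]))
y=(p[...,0]>180)&(p[...,2]<120)&(d>0);y[30:]=0
P=X[y];print('cap xmin/max',P[:,0].min(),P[:,0].max(),P[:,1].min(),np.median(P[:,2]))
E
```

```text
cam [ 455. -283.  297.]
[ 232   55   63   97 4680]
[[232.0, 55.0], [294.0, 55.0], [294.0, 151.0], [232.0, 151.0]]
232.0 55.0 [ 438.9 -241.8    3. ]
294.0 55.0 [ 499.8 -249.2    3. ]
294.0 151.0 [ 490.4 -341.3   20. ]
232.0 151.0 [ 426.6 -333.5   20. ]
z [-2.14352204  9.23004317 20.54641094]
cap xmin/max 392.4412829705602 527.6367373760917 -226.33609674356902 59.08239341967712
```

```bash
python3 - <<'E'
from h import *
p,d,K,C=load('w1')
for u,v,z in [(233,69,3),(279,68,3),(280,151,20),(235,152,20)]: print(ray([u,v],K,C,z)[0].round(1))
E
```

```text
[ 438.  -254.5    3. ]
[ 483.9 -259.2    3. ]
[ 476.  -339.5   20. ]
[ 429.5 -334.9   20. ]
```

carry_out --pt "0 2 35 0 0 -0.2" --pt "0 2 35 0 0 0" --pt "0 0 35 0 0 0" --pt "0 0 25 0 0 0" --pt "0 0 15 0 0 0" --pt "0 0 0 0 0 0" --pt "0 0 0 0 0 0"

```text
clock: 2.75
tcp_pos: [449.2, -363.8, 81.0]
orientation: [0.001, 0.742, 0.67, 0.0]
force: [0.7, -0.1, 1.2]
opening: 0.179
```

```bash
python3 - <<'E'
from h import *
st()
E
```

```text
t 2.75 tcp [ 449.2 -363.8   81. ] xhead 84.16 z [ 0.002 -0.002 -1.   ] F [ 0.73 -0.12  1.19] op 0.179
```

carry_out --pt "5 0 0 0 0 0" --pt "5 0 0 0 0 0" --pt "3 0 0 0 0 0" --pt "2 0 0 0 0 0" --pt "2 0 0 0 0 0" --pt "2 0 0 0 0 -0.1" --pt "2 0 0 0 0 -0.1" --pt "2 0 0 0 0 -0.1" --pt "2 0 0 0 0 -0.1" --pt "2 0 0 0 0 -0.1" --pt "2 0 0 0 0 -0.1" --pt "2 0 0 0 0 -0.1" --pt "2 0 0 0 0 -0.1" --pt "2 0 0 0 0 -0.1" --pt "2 0 0 0 0 -0.1" --pt "2 0 0 0 0 -0.1" --pt "2 0 0 0 0 -0.1" --pt "2 0 0 0 0 -0.1" --pt "0 0 0 0 0 0"

```text
clock: 4.65
tcp_pos: [451.2, -319.7, 78.8]
orientation: [-0.0, 0.695, 0.719, 0.0]
force: [0.5, -0.1, -0.1]
opening: 0.175
```

```bash
python3 - <<'E'
from h import *
st();p=snap('wrist','w2')[0]
E
```

```text
t 4.65 tcp [ 451.2 -319.7   78.8] xhead 92.01 z [-0.  0. -1.] F [ 0.45 -0.07 -0.1 ] op 0.175
```

View pics/w2.png

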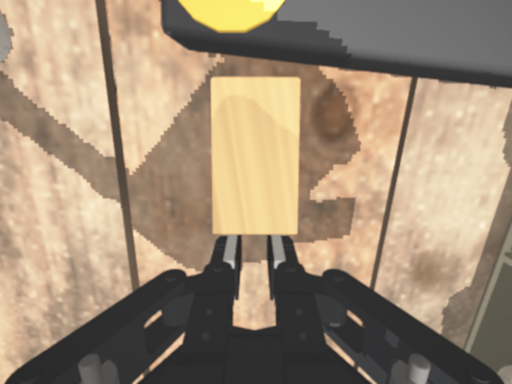

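The wedge (u 211–300, v 77–234) sits squarely against both fingertips and has turned with the gripper. The cap is ahead at about u 231.

```bash
python3 - <<'E'
from h import *
p,d,K,C=load('w2')
W=[ray(q[:2],K,C,q[2])[0].round(1) for q in [(211,77,3),(300,77,3),(298,234,20),(213,235,20)]];print(W)
m=((p[...,0]>180)&(p[...,2]<100)).astype(np.uint8);m[40:]=0
n,l,t,ce=cv2.connectedComponentsWithStats(m);k=1+t[1:,4].argmax();print(t[k])
c=max(cv2.findContours((l==k).astype(np.uint8),0,1)[0],key=cv2.contourArea)[:,0];c=c[c[:,1]>1]
P=ray(c,K,C,62)[:,:2];A=np.c_[2*P,np.ones(len(P))];s=np.linalg.lstsq(A,(P**2).sum(1),rcond=None)[0];print('cap',s[:2],np.sqrt(s[2]+s[0]**2+s[1]**2))
f=(W[0]+W[1])[:2]/2;b=(W[2]+W[3])[:2]/2;print(f,b,np.degrees(np.arctan2(*(f-b)[::-1])))
E
```

```text
[array([ 426.6, -230.3,    3. ]), array([ 471.4, -228.7,    3. ]), array([ 474.7, -307.8,   20. ]), array([ 429.2, -310.1,   20. ])]
[178   0  99  32 209]
cap [ 440.94161372 -204.17892357] 17.385959076100356
[ 449.  -229.5] [ 451.95 -308.95] 92.12643095085795
```

carry_out --pt "2 0 0 0 0 -0.14" --pt "2 0 0 0 0 -0.14" --pt "2 0 0 0 0 -0.14" --pt "2 0 0 0 0 -0.14" --pt "2 0 0 0 0 -0.14" --pt "2 0 0 0 0 -0.14" --pt "2 0 0 0 0 -0.14" --pt "2 0 0 0 0 0" --pt "2 0 0 0 0 0" --pt "2 0 0 0 0 0" --pt "2 0 0 0 0 0" --pt "2 0 0 0 0 0" --pt "2 0 0 0 0 0" --pt "0 0 0 0 0 0"

```text
clock: 6.1
tcp_pos: [448.5, -294.0, 78.9]
orientation: [-0.0, 0.657, 0.754, 0.0]
force: [-0.6, 0.7, 0.4]
opening: 0.177
```

```bash
python3 - <<'E'
from h import *
st();p=snap('wrist','w3')[0]
E
```

```text
t 6.1 tcp [ 448.5 -294.    78.9] xhead 97.87 z [-0.  0. -1.] F [-0.64  0.75  0.35] op 0.177
```

View pics/w3.png

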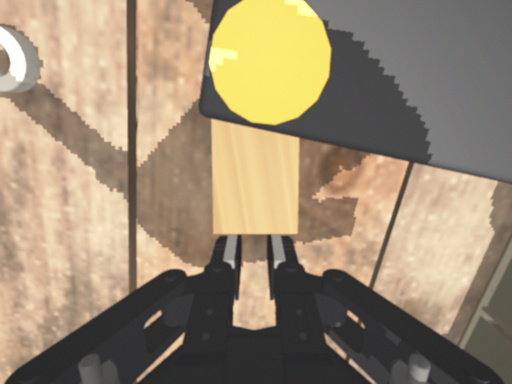

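The wedge's thin end has passed under the slab. The cap is at (270,62) against a wedge centreline at u 256, so the wedge is about 4 mm left of the foot, and I'll turn it slightly back.

carry_out --pt "1.5 0 0 0 0 0.13" --pt "1.5 0 0 0 0 0.13" --pt "1.5 0 0 0 0 0.13" --pt "1 0 0 0 0 0" --pt "0 0 0 0 0 0"

```text
clock: 6.65
tcp_pos: [447.9, -288.6, 78.9]
orientation: [-0.0, 0.672, 0.74, 0.0]
force: [1.4, -0.5, -0.7]
opening: 0.178
```

carry_out --pt "1 0 0 0 0 0" --pt "1 0 0 0 0 0" --pt "0 0 0 0 0 0"

```text
clock: 6.95
tcp_pos: [447.6, -286.7, 78.8]
orientation: [-0.0, 0.672, 0.74, 0.0]
force: [-0.2, 0.1, -1.1]
opening: 0.176
```

carry_out --pt "1 0 0 0 0 0" --pt "1 0 0 0 0 0" --pt "0 0 0 0 0 0"

```text
clock: 7.25
tcp_pos: [447.5, -284.7, 78.9]
orientation: [-0.0, 0.672, 0.74, 0.0]
force: [0.7, 0.3, 0.4]
opening: 0.172
```

carry_out --pt "1 0 0 0 0 0" --pt "1 0 0 0 0 0" --pt "1 0 0 0 0 0" --pt "0 0 0 0 0 0"

```text
clock: 7.65
tcp_pos: [447.2, -281.7, 78.9]
orientation: [-0.0, 0.672, 0.74, 0.0]
force: [0.5, 0.4, -0.4]
opening: 0.177
```

carry_out --pt "1 0 0 0 0 0" --pt "1 0 0 0 0 0" --pt "1 0 0 0 0 0" --pt "0 0 0 0 0 0"

```text
clock: 8.05
tcp_pos: [446.9, -278.6, 78.9]
orientation: [-0.0, 0.672, 0.74, 0.0]
force: [0.8, -0.4, 0.2]
opening: 0.177
```

carry_out --pt "1 0 0 0 0 0" --pt "1 0 0 0 0 0" --pt "1 0 0 0 0 0" --pt "0 0 0 0 0 0"

```text
clock: 8.45
tcp_pos: [446.6, -276.1, 79.0]
orientation: [0.0, 0.672, 0.74, -0.0]
force: [0.2, -2.0, -1.7]
opening: 0.174
```

carry_out --pt "1 0 0 0 0 0" --pt "0 0 0 0 0 0"

```text
clock: 8.65
tcp_pos: [446.5, -275.4, 79.0]
orientation: [0.001, 0.672, 0.74, -0.0]
force: [1.1, -4.9, -1.8]
opening: 0.176
```

carry_out --pt "1 0 0 0 0 0" --pt "0 0 0 0 0 0"

```text
clock: 8.85
tcp_pos: [446.5, -274.8, 79.2]
orientation: [0.001, 0.672, 0.74, -0.001]
force: [0.4, -7.6, -2.5]
opening: 0.176
```

```bash
python3 - <<'E'
from h import *
st();p=snap('wrist','w4')[0]
m=((p[...,0]>180)&(p[...,2]<100)).astype(np.uint8)
n,l,t,ce=cv2.connectedComponentsWithStats(m);k=1+t[1:,4].argmax();print(t[k],ce[k])
d,K,C=load('w4')[1:];X=cloud(d,K,C);print(ray(ce[k],K,C,63),np.median(X[l==k],0))
E
```

```text
t 8.85 tcp [ 446.5 -274.8   79.2] xhead 95.49 z [ 0.001 -0.003 -1.   ] F [ 0.42 -7.62 -2.45] op 0.176
[201  66  62  75 107] [220.39252336  94.29906542]
[[ 428.80449456 -194.92695384   63.        ]] [ 426.22994312 -193.92657198   62.80873988]
```

carry_out --pt "-4 0 0 0 0 0" --pt "-4 0 0 0 0 0" --pt "0 0 -20 0 0 0" --pt "0 0 -30 0 0 0" --pt "0 0 -30 0 0 0" --pt "15 0.5 0 0 0 0" --pt "22 0 0 0 0 0" --pt "22 0 0 0 0 0" --pt "18 0 0 0 0 0" --pt "0 0 10 0 0 0" --pt "0 0 5 0 0 0" --pt "0 0 0 0 0 0" --pt "0 0 0 0 0 0" --gripper 255

```text
clock: 10.2
tcp_pos: [440.0, -205.6, 143.3]
orientation: [-0.001, 0.673, 0.74, -0.0]
force: [0.7, -0.1, -0.6]
opening: 0.002
```

```bash
python3 - <<'E'
from h import *
st();snap('wrist','w5');snap('side','s5');snap('scene','c5')
a=cv2.imread('pics/w5.png');b=cv2.imread('pics/s5.png')
cv2.imwrite('pics/m5.png',np.hstack([cv2.resize(a,(400,300)),cv2.resize(b[130:300,130:330],(353,300))]))
E
```

```text
t 10.2 tcp [ 440.  -205.6  143.3] xhead 95.47 z [-0.001  0.001 -1.   ] F [ 0.67 -0.15 -0.58] op 0.002
```

View pics/m5.png

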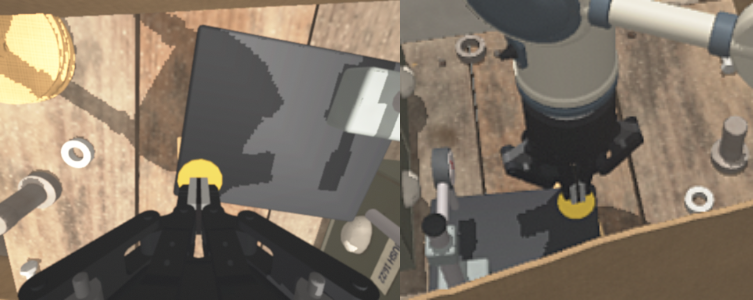

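The closed fingertips hang over the cap, well clear of the gauge stand. Next is the press.

carry_out --pt "0 0 3 0 0 0" --pt "0 0 2 0 0 0" --pt "0 0 1 0 0 0" --pt "0 0 1 0 0 0" --pt "0 0 0 0 0 0"

```text
clock: 10.85
tcp_pos: [440.2, -205.1, 136.7]
orientation: [-0.0, 0.672, 0.74, -0.0]
force: [0.1, 0.3, -0.1]
opening: -0.003
```

carry_out --pt "0 0 1 0 0 0" --pt "0 0 0 0 0 0"

```text
clock: 11.05
tcp_pos: [440.2, -205.1, 135.8]
orientation: [-0.0, 0.672, 0.74, -0.0]
force: [0.6, 0.5, 0.5]
opening: 0.0
```

carry_out --pt "0 0 1 0 0 0" --pt "0 0 0 0 0 0"

```text
clock: 11.25
tcp_pos: [440.3, -205.2, 135.5]
orientation: [0.0, 0.672, 0.74, 0.0]
force: [-1.7, 0.2, 4.1]
opening: 0.001
```

carry_out --pt "0 0 1 0 0 0" --pt "0 0 0 0 0 0"

```text
clock: 11.45
tcp_pos: [440.3, -205.2, 135.4]
orientation: [0.0, 0.672, 0.74, 0.0]
force: [-4.0, 2.2, 8.5]
opening: -0.002
```

carry_out --pt "0 0 0.9 0 0 0" --pt "0 0 0 0 0 0" --pt "0 0 0 0 0 0" --pt "0 0 0 0 0 0" --pt "0 0 0 0 0 0" --pt "0 0 0 0 0 0" --pt "0 0 0 0 0 0" --pt "0 0 0 0 0 0" --pt "0 0 0 0 0 0"

```text
clock: 12.35
tcp_pos: [440.3, -205.2, 135.3]
orientation: [0.001, 0.672, 0.74, 0.0]
force: [-5.8, 3.6, 13.1]
opening: 0.003
```

```bash
python3 - <<'E'
from h import *
st()
E
```

```text
t 12.35 tcp [ 440.3 -205.2  135.3] xhead 95.52 z [ 0.001 -0.001 -1.   ] F [-5.76  3.6  13.06] op 0.003
```

At 13 N the cap gave only about 0.2 mm. I'll retreat and inspect.

carry_out --pt "0 0 -3 0 0 0" --pt "0 0 -10 0 0 0" --pt "0 0 -30 0 0 0" --pt "0 0 -40 0 0 0" --pt "-40 0 -20 0 0 0" --pt "-45 0 0 0 0 0" --pt "-45 0 0 0 0 0" --pt "-20 0 0 0 0 0" --pt "0 0 0 0 0 0" --pt "0 0 0 0 0 0"

```text
clock: 13.35
tcp_pos: [454.6, -354.4, 235.7]
orientation: [-0.001, 0.673, 0.74, 0.0]
force: [-0.4, 0.4, -0.2]
opening: -0.0
```

```bash
python3 - <<'E'
from h import *
st();p,d,K,C=snap('wrist','w6');X=cloud(d,K,C)
s=(X[...,2]>50)&(X[...,2]<66)&(p.max(2)<130)&(X[...,0]>400)&(X[...,0]<570)&(X[...,1]<-100)&(X[...,1]>-250)
P=X[s];A=np.c_[P[:,:2]-[500,-160],np.ones(len(P))];k=np.ones(len(P),bool)
for _ in range(5):
    f=np.linalg.lstsq(A[k],P[k,2],rcond=None)[0];r=P[:,2]-A@f;k=abs(r)<2
print('plate plane',f.round(4),k.sum())
y=(p[...,0]>180)&(p[...,2]<100)&(X[...,2]>55)&(X[...,2]<70)
print('cap',np.median(X[y],0),y.sum(),(X[y].min(0)+X[y].max(0))/2)
E
```

```text
t 13.35 tcp [ 454.6 -354.4  235.7] xhead 95.48 z [-0.001  0.001 -1.   ] F [-0.41  0.44 -0.23] op -0.0
plate plane [2.80000e-03 1.17000e-02 6.06819e+01] 5724
cap [ 431.69276536 -219.64830155   63.36612229] 16 [ 432.7990824  -217.54826292   62.59928922]
```

View pics/w6.png

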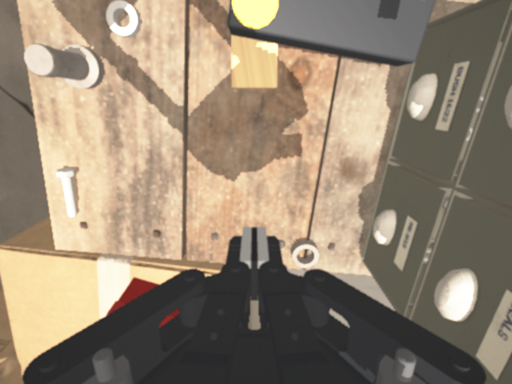

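```bash
python3 - <<'E'
from h import *
b=load('b')
p,d,K,C=snap('side','s6')
for n,I in(('before',b[0]),('after',p)):
    h=cv2.cvtColor(I,cv2.COLOR_RGB2HSV); m=np.zeros(d.shape,np.uint8)
    m[228:262,212:250]=((I[...,0]>180)&(I[...,2]<150)&(h[...,1]>110))[228:262,212:250]
    _,l,t,ce=cv2.connectedComponentsWithStats(m);k=1+t[1:,4].argmax();print(n,t[k],ray(ce[k],K,C,63).round(1))
D=cv2.absdiff(b[0],p).max(2)>40
print('changed px on plate',D[240:285,145:240].sum())
st()
cv2.imwrite('pics/s6c.png',cv2.resize(p[130:300,130:350],None,fx=3.5,fy=3.5)[...,::-1])
E
```

```text
before [219 234  22  20 328] [[ 439.5 -203.1   63. ]]
after [219 234  22  20 323] [[ 439.5 -203.1   63. ]]
changed px on plate 21
t 13.45 tcp [ 454.8 -353.5  236.1] xhead 95.56 z [ 0.  0. -1.] F [-0.42 -0.76 -0.26] op -0.001
```

View pics/s6c.png

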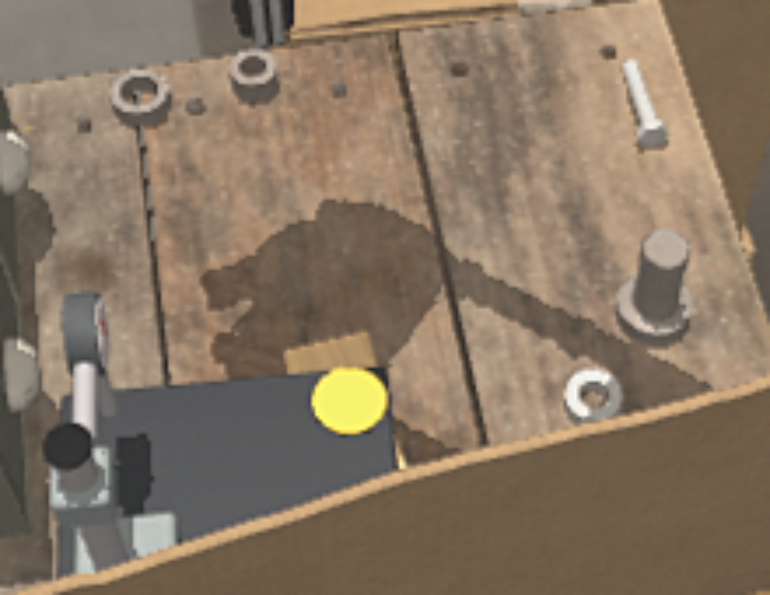

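The plate and the bystanders have not moved. The wedge sits under the yellow-cap corner, and the arm is clear, so I'm handing in.

```bash
python3 -c "
from h import *
print(ctrl.finish_job())"
```

```text
the job is handed in; nothing more can be done
None
```

The wedge is under the short foot, the corner no longer gives under a firm press, and the job was handed in at about 13.5 s. I pushed the wedge thin end first with both fingertips on its back face, steering it into line with the foot. I stopped when the push force rose to about 7.6 N.

- **Press test:** I pressed the yellow cap with closed fingertips at about 13 N for nearly a second. It gave only about 0.2 mm and stayed at about 62.5 mm, against 63 mm nominal, so no second push was needed. There was also a sideways force of about 7 N during the press, but the plate did not move.
- **Plate position:** The cap was at (439.5, -203.1) in the side view both before and after, and the other things look unmoved in the last pictures.
- **Disagreement:** A plane fitted to the wrist camera's depth gave a plate tilt of about 0.7°. I took this as depth and calibration noise, because the cap height and the stiff press both point to a level plate, but I did not measure it a second time.

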